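# Open the cork jar in the tasting-counter case

### The arm

A 6-joint arm with a two-finger parallel gripper is mounted at the origin on the work surface. World frame = base frame: x ahead of the robot, y to its left, z up, the work surface at z = 0. Lengths are in m, angles in degrees, forces in N, time in s.
With the tool pointing down it reaches from about 0.275 to 0.75 m from the base axis. Payload 10.2 kg.
Tool frame: the origin (TCP) lies at the very end of the fingers, on their centre line; the grasp point (between the pads) lies 19 mm behind it; z points along the fingers, y is the line along which they close (so a half turn about z gives the same grasp; the last joint's range is limited). The gripper opens to 85 mm and grips with 20 to 120 N. Pads are 22 mm wide; open, the fingers measure 114 mm over their backs; the gripper's body (76 mm by 85 mm) begins 54 mm behind the grasp point. The pads swing forward as they close: fully open they stand 13 mm farther back than shut.
Start: joints at [58.476, 17.928, 85.812, -0, 76.261, -12.8], TCP at [0.169, 0.497, 0.231] pointing down, gripper open.
Joint ranges: [-168.41, 168.41], [-55.51, 124.54], [10.69, 146.95], [-70.63, 250.63], [1, 178], [-165.06, 165.06]. Speed limits (degrees/s): [136.94, 136.94, 172.46, 180, 180, 180].

### API

Orientations are given as a 3x3 rotation matrix whose columns are the frame's x, y, z axes.
In Python, from station import telemetry, eyes, workorder gives the robot as it stands.
- The arm moves only by the tool send_rows, never from a script. Its argument "plan" is a list of rows, each a list of 3 entries, a list of its own where there are three numbers: the opening, from 0 (shut) to 1 (fully open), then the shift along the world's x, y, z in units of 25 mm (1.0 is 25 mm), then the turn, a rotation vector about the world's x, y, z in units of 6 degrees (1.0 is 6 degrees). In form: [[gripper, [dx, dy, dz], [wx, wy, wz]], ...]. A call has 1 to 12 rows; each row shifts and turns the commanded pose from where the row before left it; what a row does not reach is not made up. A row lasts 1/12 s, in which the tool goes at most 41.7 mm and 7.16 degrees, less where a joint would pass 70% of its speed; a pose out of reach is approached as far as the arm can. A call is refused whole if a number of a shift passes 1 or a number of a turn 1, either way. A call with a gripper value outside its range is refused whole. The fingers move at their own pace and stop on an object; "grip_force" is the grip in N (left out, the last holds). Time passes only in rows, so rows that do not move let the fingers close. It gives the time, the measured TCP pose, the force, the opening and the grip force at its end, in the units of the state.
- telemetry.read_state(): the state, without advancing time (a new reading comes with each control period).
- eyes.snapshot(name): name is "side" or "top" or "wrist"; returns a dict with "frame" (480x640x3 uint8, red, green, blue), "camera_matrix" (3x3 intrinsics, pixels), "world_from_camera" (4x4, takes a point from camera to world coordinates). Camera axes: x right, y up, looking along -z (the intrinsics and any distortion apply to the point x, -y, -z); pixel columns grow to the right and rows downward; lengths in m; the calibration is good to about 2 mm. A picture is of the moment at which its call begins. There is no depth.
- workorder.close_job(): hands the job in; it is judged then, once.
The state is a dict: "clock": time; "joint_pos": joint angles; "dq": joint speeds; "joint_efforts": joint torques, N m; "eef_pos": TCP position; "ee_rot": TCP orientation; "wrist_force": force on the tool from outside, world axes, zero at the start; "moment": the same for the moment, N m; "finger_gap": finger opening in m; "finger_force": force on a finger pad.
Only numpy, scipy, OpenCV 4.12 (cv2) and the standard library are available. Lean on these libraries where they do the work, as an engineer would, in place of code of your own. Each camera call takes 0.05 s, during which the arm holds its last target. There are 200 camera calls.

### The job

Slide the glazed cover of the wooden case fully open, then unscrew the tight round steel lid of the square cork jar that the case's nest braces: turn it anticlockwise and stop turning as soon as its threads come free. Lift it straight up and finish still gripping it, level and still, just above the jar's mouth, a finger's breadth or two clear; do not put it down or let go. The jar stays seated in its nest, and the other things on the counter are left alone.

Things in the scene. Friction and masses are not known exactly. Their poses are not given: they have to be found in the camera images.
- case: dark oak case, glazed sides, fixed to the counter, 200 mm (its x) by 350 mm (its y), 128 mm high, open on top but for the sliding cover; floor 12 mm, walls up to 12 mm thick. Origin centre of underside, z up, y along the cover's track; yaw -0.45 to 0.45 rad. The jar stands at its y = -83 mm; a small pot in the other half
- cover (a joint): sliding cover, clear pane in a wooden frame, 188 by 168 mm, underside 130, top 136 mm above the counter. Value in m: 0 = fully over the jar, 0.16 = fully open at its stop, moved along the case's +y; starts at 0 to 0.03; 2.5 N friction, stays where left. Open, it leaves 75 mm or more free round the jar's axis
- cover_handle (a point): middle of the cover's handle, an upright dark steel bar at the cover's centre: 70 mm along the case's x, 14 mm thick along its y, standing 30 mm above the cover, top 166 mm and this point 156 mm above the counter; pinch it from above across its thickness. At joint value q (mm) it is at the case's x = 0, y = q - 83. Axes of the case
- nest (a point): centre of the case's floor inside the nest, a square of pale wooden ribs 16 mm high, 83 mm inner width; 12 mm above the counter. Axes of the case
- jar: loose square glass jar of corks, 80 by 80 mm, body 72 mm tall, then a round neck 44 mm wide up to the mouth at 100 mm; 0.5 to 0.8 kg. Origin centre of underside. Stands in the nest, axes along the case's (1.5 mm play); the nest stops it turning but does not hold it down
- jar_mouth (a point): centre of the jar's rim, 100 mm above its underside, axes of the jar. Below it the neck carries three outward thread lugs, each spanning 75 degrees, centred at 0, 120 and 240 degrees from the jar's x axis, with 45 degree gaps between them
- lid: round steel twist-off lid, 62 mm wide, 21 mm tall, 0.08 kg. Origin centre of its lower edge, z up. Screwed on, its lower edge is 11 mm below the jar's rim, 101 mm above the counter, its top 122 mm. A dark rib on top runs from near the centre along its +x; at the start it points along the jar's +x to within -0.40 to +0.33 rad (positive anticlockwise from above)
- lid_top (a point): centre of the lid's top. Three inner lugs, 18 degrees wide, at 0, 120, 240 from its x, are caught under the jar's; a springy seal makes turning take up to 0.7 N m (the lid may trail the fingers by 0.1 rad). Free with its x axis 0.84 to 1.25 rad (best 1.05) anticlockwise of the jar's: 0.7 to 1.45 rad of turning. No stops: past that it catches again. Pulled while caught it lifts the jar
- bottle_a: bystander, leave alone: green glass half bottle of wine, 62 mm wide, 240 mm tall, on the table to the left; origin at the centre of its underside
- bottle_b: bystander, leave alone: amber glass half bottle, 62 mm wide, 230 mm tall, on the table to the right; origin at the centre of its underside
- pot: bystander, leave alone: small terracotta cup, 60 mm wide, 60 mm tall, standing on the case's floor in the half away from the jar; origin at the centre of its underside
- tumbler: bystander, leave alone: glass tumbler, 72 mm wide, 90 mm tall, on the table in front right; origin at the centre of its underside
- corkscrew: bystander, leave alone: T-shaped corkscrew with a wooden handle (100 mm) lying flat on the table close in front of the case, 22 mm high; origin at the centre of its underside
- stopper: bystander, leave alone: turned steel bottle stopper, 36 mm wide, 58 mm tall, upright on the table just behind the case; origin at the centre of its underside
- dish: bystander, leave alone: white bowl, 120 mm wide, 30 mm high, on the table in front left; origin at the centre of its underside

How it is judged (in metres and radians):
On the way, in this order (a step that is already met when the one before it is completed fails the run):
1. the cover is slid fully open (value of joint cover above 0.148 m), for 0.2 s.
2. the lid, in the fingers, has come off its threads and clear of the jar while the jar stays seated (z of lid in the frame of jar above 0.102 m and contact force between the fingers and lid above 1 N and z of jar in the frame of nest below 0.005 m), for 0.2 s.
At the end, for the whole second after the job is handed in: Fingers hold the lid still and level (0.2 rad), lower edge 4 to 60 mm above the rim, within 20 mm of its centre, touching neither jar nor case, rib 0.6 to 1.5 rad from the jar's x axis (not turned on further); cover open past 145 mm; jar upright in its nest (6 mm, 0.06 rad) (value of joint cover above 0.145 m and z of lid in the frame of jar_mouth between 0.004 and 0.06 m and horizontal distance between lid and jar_mouth below 0.02 m and angle between lid's own z axis and vertical below 0.2 rad and linear speed of lid below 0.03 m/s and angle between the x axis of lid and the x axis of jar, either way round between 0.6 and 1.5 rad and contact force between the fingers and lid above 1 N and contact force between lid and jar below 0.1 N and contact force between lid and case below 0.1 N and distance between jar and nest below 0.006 m and angle between jar's own z axis and vertical below 0.06 rad); the arm keeps its last pose, push and grip.
It fails at once if the jar is lifted (15 mm) or tipped (z of jar in the frame of nest above 0.015 m or angle between jar's own z axis and vertical above 0.2 rad).
It fails at once if a bystander is moved more than 40 mm or tipped (distance of any of bottle_a, bottle_b, pot, tumbler, corkscrew, stopper, dish from where it was at the start of the episode above 0.04 m or angle between any of bottle_a, bottle_b, pot, tumbler, corkscrew, stopper, dish's own z axis and vertical above 0.5 rad).
It also fails if it takes over 51 s, if anything falls off the work surface, if the arm or the gripper's body presses on something with over 40 N, if the wrist force passes 120 N, or if a joint passes its speed limit or range.

## Working session

There is one attempt and no reset: what is moved stays moved. The work goes in short steps, Python scripts to look and compute and a tool call to move; the robot and the scene stay as the last step left them, time stands still between calls to the robot, and variables do not carry over. Pictures are saved under pics/ and viewed, at most 10 in all, crops included, and the job is handed in when it is done.

Besides the shell and the picture viewer there is one more tool, called after "Request:" as name(argument=value, ...), one argument or row to a line, values as JSON. send_rows: Moves the arm, as the interface text tells. Its arguments: {"type":"object","properties":{"plan":{"type":"array"},"grip_force":{"type":"number"}},"required":["plan"]}

```bash
mkdir -p pics
cat > h.py <<'E'
import numpy as np,cv2
from station import telemetry, eyes, workorder
def snap(n,f):
    s=eyes.snapshot(n); cv2.imwrite('pics/'+f+'.png',s['frame'][:,:,::-1]); np.savez('pics/'+f+'.npz',K=s['camera_matrix'],T=s['world_from_camera']); return s
def w(f,uv,z):
    d=np.load('pics/'+f+'.npz');K,T=d['K'],d['T']
    r=np.linalg.inv(K)@[uv[0],uv[1],1.]; r=T[:3,:3]@(r*[1,-1,-1]); o=T[:3,3]
    return o+r*(z-o[2])/r[2]
E
python3 - <<'E'
from h import *
s=snap('top','t0'); print(s['world_from_camera'].round(3),s['camera_matrix'].round(1), [k for k in s])
snap('side','s0')
st=telemetry.read_state(); print(st)
E
```

```text
[[-3.00e-03  9.94e-01 -1.07e-01  3.87e-01]
 [-1.00e+00 -1.00e-03  1.50e-02  1.60e-02]
 [ 1.50e-02  1.07e-01  9.94e-01  1.11e+00]
 [ 0.00e+00  0.00e+00  0.00e+00  1.00e+00]] [[438.6   0.  316. ]
 [  0.  438.6 227.4]
 [  0.    0.    1. ]] ['frame', 'camera_matrix', 'world_from_camera']
{'clock': 0.1, 'joint_pos': array([ 5.84762078e+01,  1.79567037e+01,  8.58487373e+01,  1.06354402e-03,
        7.62619348e+01, -1.27995874e+01]), 'dq': array([ 0.05099347, -0.04588827, -0.06387438,  0.00282177, -0.0786077 ,
        0.05817375]), 'joint_efforts': array([ 2.97994229e-03, -4.12900436e+01, -2.60140836e+01, -1.40398720e-04,
        3.07035181e-03, -5.87080217e-05]), 'eef_pos': array([0.16841462, 0.49701412, 0.23079419]), 'ee_rot': array([[-9.47073243e-01,  3.21016938e-01, -6.30208853e-04],
       [ 3.21017437e-01,  9.47072764e-01, -9.92963050e-04],
       [ 2.78095681e-04, -1.14271677e-03, -9.99999308e-01]]), 'wrist_force': array([-0.12572421, -0.14420814, -0.67224635]), 'moment': array([-0.05262882, -0.01727537, -0.03361042]), 'finger_force': 0.0, 'finger_gap': 0.08513871503226732}
```

View pics/t0.png

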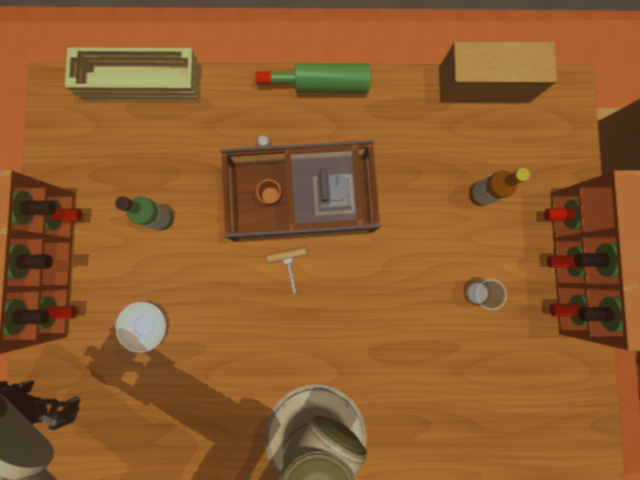

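The top view shows the case at columns 222–378 and rows 142–240. Its handle is near (324,186), the lid near (338,186), and the pot at (268,192). I'll enlarge the case.

Run:
```python
import cv2
i=cv2.imread('pics/t0.png')[130:250,210:390]
cv2.imwrite('pics/t0c.png',cv2.resize(i,None,fx=4.4,fy=4.4,interpolation=cv2.INTER_CUBIC))
```

```text
(no output)
```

View pics/t0c.png

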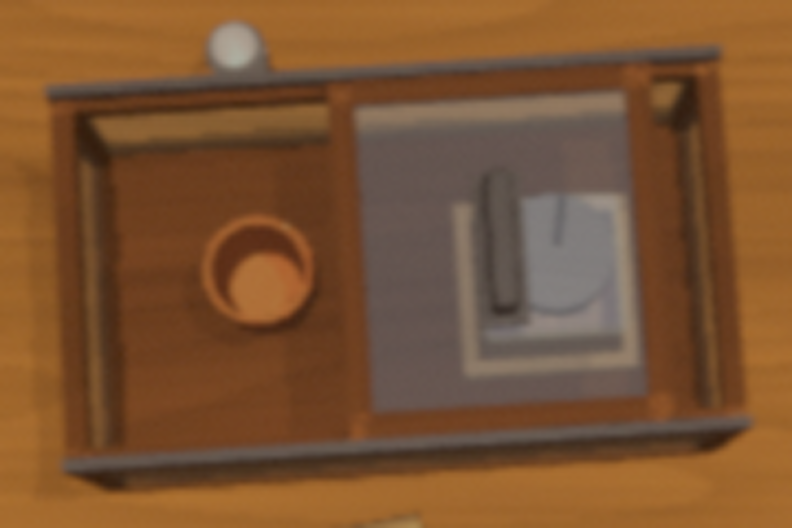

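View pics/s0.png

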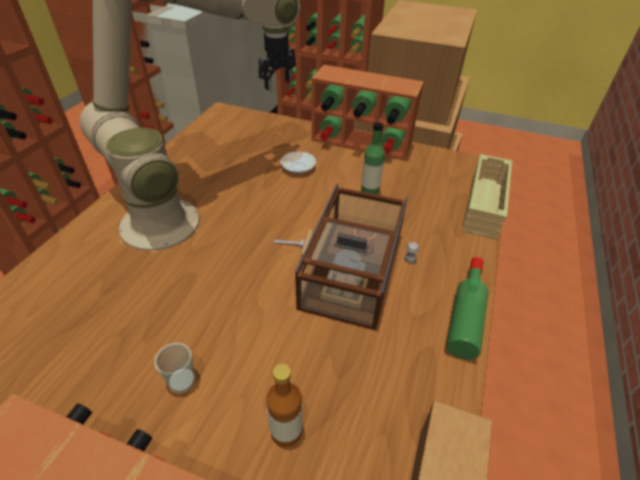

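The crop shows the rail corners at (47,90), (718,48), (750,425) and (65,470). The handle runs (497,172)–(505,308), the lid disc is centred near (562,253), and its rib runs (557,243)→(562,197). The side view confirms the layout: the cover is over the jar and the case top is open toward the left half.

Run:
```python
from h import *
g=lambda x,y,z:w('t0',(x/4.4+210-.4,y/4.4+130-.4),z)
c=[g(x,y,.136) for x,y in [(47,90),(718,48),(750,425),(65,470)]]
print('corners',np.round(c,4)); ce=np.mean(c,0)
ey=(c[0]-c[1]+c[3]-c[2]);L=np.linalg.norm
print('len',L(c[0]-c[1]),L(c[3]-c[2]),L(c[0]-c[3]),L(c[1]-c[2]),'yaw',np.degrees(np.arctan2(-ey[0],ey[1])))
a,b=g(497,172,.166),g(505,308,.166); print('handle',a,b,(a+b)/2,L(a-b),'yaw',np.degrees(np.arctan2((a-b)[1],(a-b)[0])))
l=g(562,253,.122); print('lid',l, L(g(504,253,.122)-g(620,253,.122)))
p,q=g(557,243,.122),g(562,197,.122);print('rib',np.degrees(np.arctan2((q-p)[1],(q-p)[0])))
y=np.radians(np.degrees(np.arctan2(-ey[0],ey[1])));print('case c',ce,'jar',ce[:2]-.083*np.array([-np.sin(y),np.cos(y)]))
```

```text
corners [[ 0.6688  0.2178  0.136 ]
 [ 0.6917 -0.1293  0.136 ]
 [ 0.4946 -0.1423  0.136 ]
 [ 0.4721  0.2047  0.136 ]]
len 0.3478212375446709 0.34771320178431636 0.19707902938186017 0.19753561458191304 yaw 3.740924728322486
handle [ 0.61845505 -0.01318694  0.166     ] [ 0.54970269 -0.01684848  0.166     ] [ 0.58407887 -0.01501771  0.166     ] 0.06884978819058143 yaw 3.0485176649269503
lid [ 0.58627226 -0.04819217  0.122     ] 0.060409053293318686
rib -6.546817397652372
case c [0.58177972 0.03772469 0.136     ] jar [ 0.58719507 -0.04509846]
```

Request:
send_rows(
  plan=[
    [1,[0.64,-0.79,0],[0,0,-1]],
    [1,[0.64,-0.79,0],[0,0,-1]],
    [1,[0.64,-0.79,0],[0,0,-1]],
    [1,[0.64,-0.79,0],[0,0,-1]],
    [1,[0.64,-0.79,0],[0,0,-1]],
    [1,[0.64,-0.79,0],[0,0,-1]],
    [1,[0.64,-0.79,0],[0,0,-1]],
    [1,[0.64,-0.79,0],[0,0,-1]],
    [1,[0.64,-0.79,0],[0,0,-1]],
    [1,[0.64,-0.79,0],[0,0,-1]],
    [1,[0.64,-0.79,0],[0,0,-1]],
    [1,[0.64,-0.79,0],[0,0,-1]],
  ],
)

```text
clock: 1.1
eef_pos: [0.361, 0.2591, 0.2311]
ee_rot: [[0.018, 1.0, -0.0], [1.0, -0.018, -0.0], [-0.0, -0.0, -1.0]]
wrist_force: [-0.7, 0.5, -0.1]
finger_gap: 0.0856
finger_force: 0.0
```

Request:
send_rows(
  plan=[
    [1,[0.64,-0.79,0],[0,0,-1]],
    [1,[0.64,-0.79,0],[0,0,-1]],
    [1,[0.64,-0.79,0],[0,0,-1]],
    [1,[0.64,-0.79,0],[0,0,-1]],
    [1,[0.64,-0.79,0],[0,0,-1]],
    [1,[0.64,-0.79,0],[0,0,-1]],
    [1,[0.64,-0.79,0],[0,0,-1]],
    [1,[0.64,-0.79,0],[0,0,-1]],
    [1,[0.64,-0.79,0],[0,0,-1]],
    [1,[0.64,-0.79,0],[0,0,-1]],
    [1,[0.64,-0.79,0],[0,0,-1]],
    [1,[0.64,-0.79,0],[0,0,-1]],
  ],
)

```text
clock: 2.1
eef_pos: [0.553, 0.0221, 0.2309]
ee_rot: [[0.956, 0.292, -0.001], [0.292, -0.956, 0.0], [-0.001, -0.0, -1.0]]
wrist_force: [0.4, 0.6, -0.3]
finger_gap: 0.0854
finger_force: 0.0
```

Request:
send_rows(
  plan=[
    [0.6,[0.64,-0.79,0],[0,0,-1]],
    [0.6,[0.64,-0.79,0],[0,0,-1]],
    [0.6,[0,0,0],[0,0,-0.27]],
    [0.6,[0,0,0],[0,0,0]],
    [0.6,[0,0,0],[0,0,0]],
    [0.6,[0,0,0],[0,0,0]],
  ],
)

```text
clock: 2.6
eef_pos: [0.5842, -0.0157, 0.2313]
ee_rot: [[0.998, 0.066, -0.0], [0.066, -0.998, 0.0], [-0.0, -0.0, -1.0]]
wrist_force: [-0.3, 0.7, 0.8]
finger_gap: 0.0512
finger_force: 0.0
```

Run:
```python
from h import *
s=telemetry.read_state();print(s['clock'],s['eef_pos'],s['ee_rot'].round(3),s['joint_pos'].round(1),s['finger_gap'])
s=snap('wrist','w1');print(s['world_from_camera'].round(3))
```

```text
2.6 [ 0.58421612 -0.01569171  0.23126556] [[ 0.998  0.066 -0.   ]
 [ 0.066 -0.998  0.   ]
 [-0.    -0.    -1.   ]] [-13.   25.5  75.    0.   79.5  73.2] 0.05120915604214321
[[ 0.066  0.955  0.29   0.658]
 [-0.998  0.063  0.019 -0.011]
 [ 0.    -0.291  0.957  0.374]
 [ 0.     0.     0.     1.   ]]
```

View pics/w1.png

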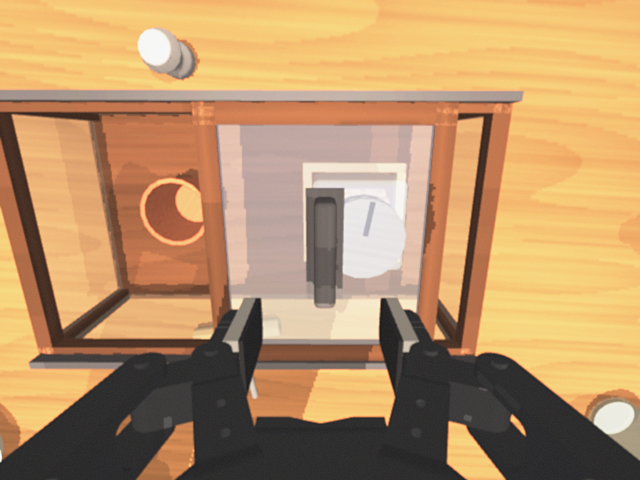

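The wrist view shows the handle top at columns 315–336 and rows 197–307, aligned with the fingers. The lid is centred at (365,235) and its rib runs (366,235)→(372,203).

Run:
```python
from h import *
f=lambda x,y,z:w('w1',(x,y),z).round(4)
print('handle',f(325,198,.166),f(325,306,.166),'th',f(315,225,.166),f(336,225,.166))
p,q=f(366,235,.122),f(372,203,.122);print('lid',f(364.5,237,.122),f(322,237,.122),f(407,237,.122),'rib',np.degrees(np.arctan2((q-p)[1],(q-p)[0])))
a,b=f(0,96,.136),f(520,96,.136);print('rail',a,b,np.degrees(np.arctan2(b[0]-a[0],a[1]-b[1])))
```

```text
handle [ 0.6257 -0.0158  0.166 ] [ 0.5556 -0.0207  0.166 ] th [ 0.609  -0.0109  0.166 ] [ 0.6098 -0.0236  0.166 ]
lid [ 0.5919 -0.048   0.122 ] [ 0.5898 -0.0167  0.122 ] [ 0.5939 -0.0794  0.122 ] rib -4.307032186002322
rail [0.6713 0.1901 0.136 ] [ 0.6926 -0.1335  0.136 ] 3.7658905911414164
```

Request:
send_rows(
  plan=[
    [0.6,[0.1,-0.05,-0.9],[0,0,0]],
    [0.6,[0,0,-0.9],[0,0,0]],
    [0.6,[0,0,-0.9],[0,0,0]],
    [0.6,[0,0,-0.86],[0,0,0]],
    [0.6,[0,0,0],[0,0,0]],
    [0,[0,0,0],[0,0,0]],
    [0,[0,0,0],[0,0,0]],
    [0,[0,0,0],[0,0,0]],
    [0,[0,0,0],[0,0,0]],
    [0,[0,0,0],[0,0,0]],
    [0,[0,0,0],[0,0,0]],
  ],
  grip_force=40,
)

```text
clock: 3.57
eef_pos: [0.5878, -0.0176, 0.1442]
ee_rot: [[0.998, 0.064, 0.003], [0.064, -0.998, -0.001], [0.003, 0.001, -1.0]]
wrist_force: [-1.3, 0.9, 6.3]
finger_gap: 0.0128
finger_force: 40.5
```

Request:
send_rows(
  plan=[
    [0,[-0.026,0.4,0.06],[0,0,0]],
    [0,[-0.026,0.4,0],[0,0,0]],
    [0,[-0.026,0.4,0],[0,0,0]],
    [0,[-0.026,0.4,0],[0,0,0]],
    [0,[-0.026,0.4,0],[0,0,0]],
    [0,[-0.026,0.4,0],[0,0,0]],
    [0,[-0.026,0.4,0],[0,0,0]],
    [0,[-0.026,0.4,0],[0,0,0]],
    [0,[-0.026,0.4,0],[0,0,0]],
    [0,[-0.026,0.4,0],[0,0,0]],
    [0,[-0.026,0.4,0],[0,0,0]],
    [0,[-0.026,0.4,0],[0,0,0]],
  ],
)

```text
clock: 4.57
eef_pos: [0.5801, 0.1026, 0.1442]
ee_rot: [[0.998, 0.064, 0.003], [0.064, -0.998, -0.001], [0.003, 0.001, -1.0]]
wrist_force: [6.1, -3.2, -3.9]
finger_gap: 0.0132
finger_force: 40.6
```

Request:
send_rows(
  plan=[
    [0,[-0.01,0.16,0],[0,0,0]],
    [0,[-0.01,0.16,0],[0,0,0]],
    [0,[0,0,0],[0,0,0]],
    [0,[0,0,0],[0,0,0]],
  ],
)

```text
clock: 4.9
eef_pos: [0.5796, 0.1112, 0.1442]
ee_rot: [[0.998, 0.064, 0.003], [0.064, -0.998, 0.001], [0.003, -0.001, -1.0]]
wrist_force: [5.4, 3.0, -4.6]
finger_gap: 0.0132
finger_force: 40.6
```

Request:
send_rows(
  plan=[
    [0,[-0.004,0.08,0],[0,0,0]],
    [0,[-0.004,0.08,0],[0,0,0]],
    [0,[0,0,0],[0,0,0]],
    [0,[0,0,0],[0,0,0]],
  ],
)

```text
clock: 5.23
eef_pos: [0.5795, 0.112, 0.1442]
ee_rot: [[0.998, 0.063, 0.002], [0.063, -0.998, -0.004], [0.002, 0.005, -1.0]]
wrist_force: [3.6, -14.0, -4.1]
finger_gap: 0.013
finger_force: 40.9
```

Request:
send_rows(
  plan=[
    [0,[0,-0.14,0],[0,0,0]],
    [0.6,[0,0,0],[0,0,0]],
    [0.6,[0,0,0],[0,0,0]],
    [0.6,[0,0,0],[0,0,0]],
    [0.6,[0,0,0],[0,0,0]],
    [0.6,[0,0,0],[0,0,0]],
    [0.6,[0,0,0.5],[0,0,0]],
    [0.6,[0,0,1],[0,0,0]],
    [0.6,[0,0,1],[0,0,0]],
    [0.6,[0,0,1],[0,0,0]],
    [0.6,[0,0,0],[0,0,0]],
  ],
)

```text
clock: 6.15
eef_pos: [0.5801, 0.1112, 0.2366]
ee_rot: [[0.998, 0.064, 0.009], [0.064, -0.998, -0.0], [0.009, 0.001, -1.0]]
wrist_force: [0.3, 0.0, 0.6]
finger_gap: 0.0515
finger_force: 0.0
```

Request:
send_rows(
  plan=[
    [1,[0.06,-0.9,0],[0,0,0]],
    [1,[0.06,-0.9,0],[0,0,0]],
    [1,[0.06,-0.9,0],[0,0,0]],
    [1,[0.06,-0.9,0],[0,0,0]],
    [1,[0.06,-0.9,0],[0,0,0]],
    [1,[0.06,-0.9,0],[0,0,0]],
    [1,[0.06,-0.9,0],[0,0,0]],
    [1,[0,0,0],[0,0,0]],
    [1,[0,0,0],[0,0,0]],
    [1,[0,0,0],[0,0,0]],
  ],
)

```text
clock: 6.98
eef_pos: [0.5889, -0.0459, 0.231]
ee_rot: [[0.998, 0.064, -0.0], [0.064, -0.998, 0.0], [-0.0, -0.0, -1.0]]
wrist_force: [0.2, 0.5, -0.2]
finger_gap: 0.0854
finger_force: 0.0
```

Run:
```python
from h import *
s=telemetry.read_state();print(s['clock'],s['eef_pos'],s['ee_rot'].round(3),s['joint_pos'].round(1),s['finger_gap'],s['wrist_force'],s['moment'])
s=snap('wrist','w2');print(s['world_from_camera'].round(3))
```

```text
6.9833 [ 0.5889295  -0.04590143  0.23103678] [[ 0.998  0.064 -0.   ]
 [ 0.064 -0.998  0.   ]
 [-0.    -0.    -1.   ]] [-15.8  26.3  73.8   0.   79.9  70.5] 0.08535512193927737 [ 0.16130721  0.48664682 -0.15463476] [ 0.00316806  0.00576178 -0.02597728]
[[ 0.064  0.955  0.29   0.663]
 [-0.998  0.061  0.019 -0.041]
 [ 0.    -0.291  0.957  0.374]
 [ 0.     0.     0.     1.   ]]
```

View pics/w2.png

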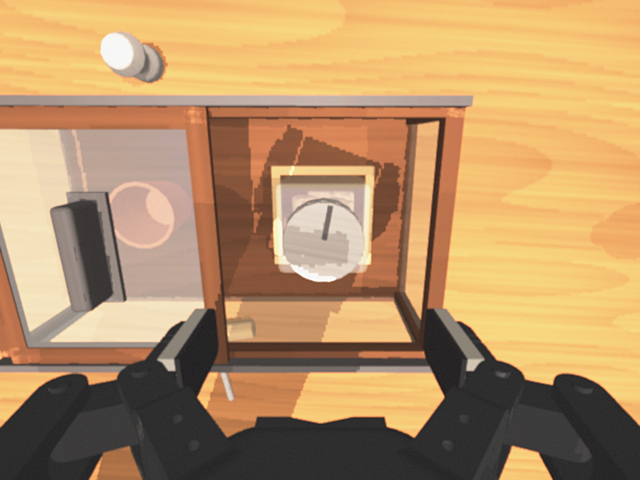

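The cover is open. The lid disc spans columns 282–365 with its centre near (323.5,238), and the rib runs (324,239)→(329,206).

Run:
```python
from h import *
f=lambda x,y,z:w('w2',(x,y),z).round(4)
p,q=f(324,239,.122),f(329,206,.122);print('lid',f(323.5,238,.122),f(283,238,.122),f(365,238,.122),'top/bot',f(324,197,.122),f(324,277,.122),'rib',np.degrees(np.arctan2((q-p)[1],(q-p)[0])))
im=cv2.imread('pics/w2.png')[195:245,305:345];g=cv2.cvtColor(im,cv2.COLOR_BGR2GRAY)
m=(g<90);ys,xs=np.nonzero(m);print(len(xs))
P=np.array([w('w2',(x+305,y+195),.122)[:2] for x,y in zip(xs,ys)])
c=P.mean(0);u,s,v=np.linalg.svd(P-c);print(c,s,np.degrees(np.arctan2(v[0][1],v[0][0])))
```

```text
lid [ 0.5939 -0.048   0.122 ] [ 0.592  -0.0181  0.122 ] [ 0.5958 -0.0786  0.122 ] top/bot [ 0.6242 -0.0463  0.122 ] [ 0.563  -0.0504  0.122 ] rib -4.363511391661917
0<stdin>:7: RuntimeWarning: Mean of empty slice.
  ret = ret.dtype.type(ret / rcount)
Traceback (most recent call last):
numpy.linalg.LinAlgError: 1-dimensional array given. Array must be at least two-dimensional
```

Run:
```python
import cv2
i=cv2.imread('pics/w2.png')
a=cv2.resize(i[158:290,262:382],None,fx=4.5,fy=4.5,interpolation=cv2.INTER_CUBIC)
cv2.imwrite('pics/w2c.png',a)
```

```text
(no output)
```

View pics/w2c.png

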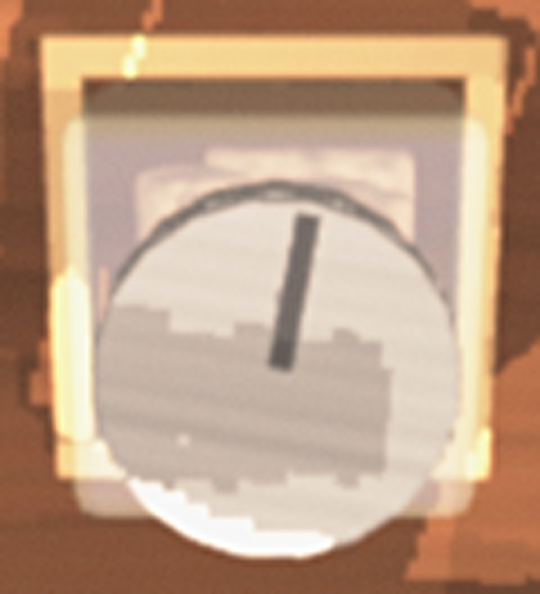

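The enlarged lid shows its top face at crop rows 198–558 and columns 97–460, which puts the centre at pixel (323.9,242). The rib runs from crop (281,368) to (309,215).

Run:
```python
from h import *
f=lambda x,y,z:w('w2',(x,y),z)
k=lambda x,y:f(262+x/4.5-.4,158+y/4.5-.4,.122)
p,q=k(281,368),k(309,215)
print(k(278.5,378),k(278.5,198),k(278.5,558),k(97,378),k(460,378),'rib',np.degrees(np.arctan2((q-p)[1],(q-p)[0])))
for z in (.128,.136): print(z,f(324,97,z)[:2],f(324,370,z)[:2],(f(324,97,z)+f(324,370,z))[:2]/2)
```

```text
[ 0.59110316 -0.04816319  0.122     ] [ 0.62089246 -0.04617565  0.122     ] [ 0.55919801 -0.0502919   0.122     ] [ 0.58918903 -0.01829056  0.122     ] [ 0.59301735 -0.07803687  0.122     ] rib -6.159037644888619
0.128 [ 0.68957098 -0.04187147] [ 0.48435404 -0.05565037] [ 0.58696251 -0.04876092]
0.136 [ 0.68870491 -0.04184899] [ 0.49016989 -0.05517924] [ 0.5894374  -0.04851412]
```

Request:
send_rows(
  plan=[
    [1,[0.02,-0.08,-0.71],[0,0,0]],
    [1,[0,0,-0.71],[0,0,0]],
    [1,[0,0,-0.71],[0,0,0]],
    [1,[0,0,-0.71],[0,0,0]],
    [1,[0,0,-0.71],[0,0,0]],
    [1,[0,0,-0.71],[0,0,0]],
    [1,[0,0,-0.71],[0,0,0]],
    [1,[0,0,-0.71],[0,0,0]],
    [1,[0,0,0],[0,0,0]],
    [1,[0,0,0],[0,0,0]],
    [1,[0,0,0],[0,0,0]],
  ],
)

```text
clock: 7.95
eef_pos: [0.5901, -0.0481, 0.0905]
ee_rot: [[0.998, 0.065, 0.002], [0.065, -0.998, -0.0], [0.002, 0.001, -1.0]]
wrist_force: [0.4, -0.8, 0.3]
finger_gap: 0.0851
finger_force: 0.0
```

Request:
send_rows(
  plan=[
    [0.6,[0,0,0],[0,0,0]],
    [0.6,[0,0,0],[0,0,0]],
    [0.6,[0,0,0],[0,0,0]],
    [0.6,[0,0,0],[0,0,0]],
    [0.6,[0,0,0],[0,0,0]],
    [0.6,[0,0,0],[0,0,0]],
  ],
  grip_force=20,
)

```text
clock: 8.45
eef_pos: [0.59, -0.0483, 0.0904]
ee_rot: [[0.998, 0.064, 0.002], [0.064, -0.998, 0.0], [0.002, 0.0, -1.0]]
wrist_force: [-0.9, 3.2, 5.3]
finger_gap: 0.0611
finger_force: 21.1
```

Request:
send_rows(
  plan=[
    [0.5,[0,0,0],[0,0,0]],
    [0.5,[0,0,0],[0,0,0]],
    [0.5,[0,0,0],[0,0,0]],
    [0.5,[0,0,0],[0,0,0.4]],
    [0.5,[0,0,0],[0,0,0.4]],
    [0.5,[0,0,0],[0,0,0.4]],
    [0.5,[0,0,0],[0,0,0.4]],
    [0.5,[0,0,0],[0,0,0.4]],
    [0.5,[0,0,0],[0,0,0]],
  ],
  grip_force=90,
)

```text
clock: 9.2
eef_pos: [0.5904, -0.0488, 0.0907]
ee_rot: [[0.962, 0.272, 0.003], [0.272, -0.962, -0.001], [0.003, 0.002, -1.0]]
wrist_force: [-0.7, 1.8, 7.3]
finger_gap: 0.0596
finger_force: 94.9
```

Run:
```python
from h import *
s=telemetry.read_state();print(s['clock'],s['eef_pos'],np.degrees(np.arctan2(s['ee_rot'][1,1],s['ee_rot'][0,1])),s['joint_pos'].round(1),s['finger_gap'],s['finger_force'],s['wrist_force'],s['moment'])
```

```text
9.2 [ 0.59041852 -0.04876225  0.09071734] -74.21731450021323 [-16.   34.1  83.5  -0.   62.2  58.2] 0.05956246093235379 94.85386811429635 [-0.69864957  1.79689901  7.30036996] [-0.01345596 -0.06006007  0.08423459]
```

Run:
```python
from h import *
snap('wrist','w3')
```

```text
(no output)
```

View pics/w3.png

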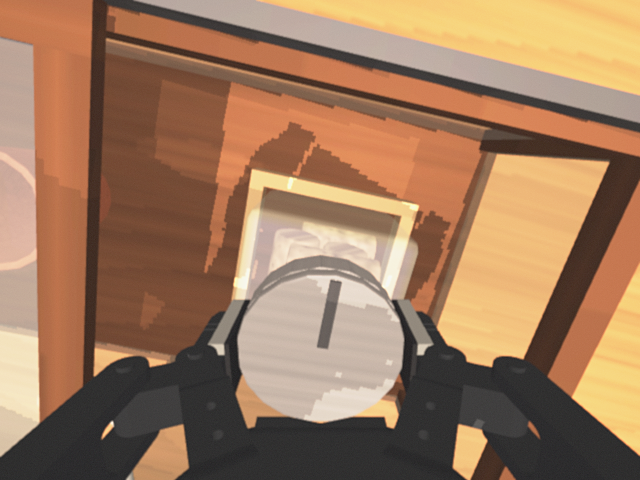

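The rib, (323,347)→(336,282), turned with the fingers: the tool has turned 12° and the rib's angle in the tool view hasn't changed, so there is no slip. The grip is centred.

Run:
```python
from h import *
p,q=w('w3',(323,347),.122),w('w3',(336,282),.122);print(np.degrees(np.arctan2((q-p)[1],(q-p)[0])),w('w3',(321,347),.122))
```

```text
5.959910152167643 [ 0.59295797 -0.04828845  0.122     ]
```

Request:
send_rows(
  plan=[
    [0.5,[0,0,0],[0,0,0.4]],
    [0.5,[0,0,0],[0,0,0.4]],
    [0.5,[0,0,0],[0,0,0.4]],
    [0.5,[0,0,0],[0,0,0.4]],
    [0.5,[0,0,0],[0,0,0.4]],
    [0.5,[0,0,0],[0,0,0.4]],
    [0.5,[0,0,0],[0,0,0.4]],
    [0.5,[0,0,0],[0,0,0.4]],
    [0.5,[0,0,0],[0,0,0.4]],
    [0.5,[0,0,0],[0,0,0.4]],
    [0.5,[0,0,0],[0,0,0.4]],
    [0.5,[0,0,0],[0,0,0.4]],
  ],
)

```text
clock: 10.25
eef_pos: [0.5905, -0.0485, 0.0907]
ee_rot: [[0.713, 0.702, 0.003], [0.702, -0.713, -0.0], [0.002, 0.003, -1.0]]
wrist_force: [-0.1, 2.3, 7.3]
finger_gap: 0.0597
finger_force: 94.9
```

Run:
```python
from h import *
s=telemetry.read_state();print(s['clock'],s['eef_pos'],np.degrees(np.arctan2(s['ee_rot'][1,1],s['ee_rot'][0,1])),s['joint_pos'].round(1),s['finger_gap'],s['finger_force'],s['wrist_force'],s['moment'])
```

```text
10.25 [ 0.59052134 -0.04852419  0.09071356] -45.441955645535 [-16.   34.1  83.5   0.   62.2  29.4] 0.059699946035214585 94.94450351921842 [-0.13294482  2.29497575  7.34713652] [ 0.22894672 -0.20598071 -0.14802679]
```

Request:
send_rows(
  plan=[
    [0.5,[0,0,0],[0,0,0.4]],
    [0.5,[0,0,0],[0,0,0.4]],
    [0.5,[0,0,0],[0,0,0.4]],
    [0.5,[0,0,0],[0,0,0.4]],
    [0.5,[0,0,0],[0,0,0.4]],
    [0.5,[0,0,0],[0,0,0.4]],
    [0.5,[0,0,0],[0,0,0.4]],
    [0.5,[0,0,0],[0,0,0.4]],
    [0.5,[0,0,0],[0,0,0.4]],
    [0.5,[0,0,0],[0,0,0.4]],
    [0.5,[0,0,0],[0,0,0.4]],
    [0.5,[0,0,0],[0,0,0.4]],
  ],
)

```text
clock: 11.25
eef_pos: [0.5906, -0.0486, 0.0912]
ee_rot: [[0.286, 0.958, 0.004], [0.958, -0.286, -0.001], [0.0, 0.004, -1.0]]
wrist_force: [-1.2, 2.0, 10.3]
finger_gap: 0.0596
finger_force: 95.3
```

Request:
send_rows(
  plan=[
    [0.5,[0,0,0],[0,0,0.1]],
    [0.5,[0,0,0],[0,0,0]],
    [0.5,[0,0,0],[0,0,0]],
  ],
)

```text
clock: 11.5
eef_pos: [0.5906, -0.0486, 0.0912]
ee_rot: [[0.278, 0.961, 0.004], [0.961, -0.278, -0.001], [0.0, 0.004, -1.0]]
wrist_force: [-0.8, 1.4, 10.6]
finger_gap: 0.0597
finger_force: 95.3
```

Run:
```python
from h import *
s=telemetry.read_state();print(s['clock'],s['eef_pos'],np.degrees(np.arctan2(s['ee_rot'][1,1],s['ee_rot'][0,1])),s['finger_gap'],s['finger_force'],s['wrist_force'],s['moment'])
snap('wrist','w4')
```

```text
11.5 [ 0.59064808 -0.04862885  0.09124113] -16.14495733793552 0.059650316758321484 95.32730390550569 [-0.77834549  1.35141528 10.57282664] [ 0.34630507  0.03126078 -0.00403727]
```

View pics/w4.png

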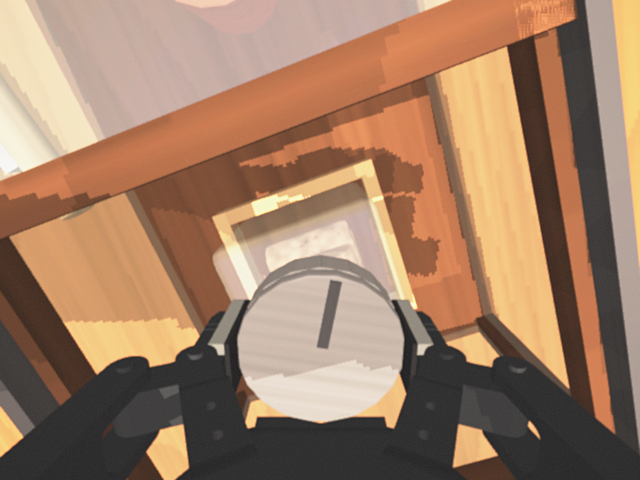

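The rib is still at (323,347)→(336,282) in the tool view, so it now stands about 64° in the world, 60° from the jar's x. The moment is about zero, so the lid is free. I'll try a small lift.

Request:
send_rows(
  plan=[
    [0.5,[0,0,0.08],[0,0,0]],
    [0.5,[0,0,0.08],[0,0,0]],
    [0.5,[0,0,0.08],[0,0,0]],
    [0.5,[0,0,0],[0,0,0]],
  ],
)

```text
clock: 11.88
eef_pos: [0.5895, -0.0486, 0.0954]
ee_rot: [[0.278, 0.961, -0.0], [0.961, -0.278, -0.0], [-0.0, -0.0, -1.0]]
wrist_force: [0.3, 0.3, -0.7]
finger_gap: 0.0598
finger_force: 96.7
```

Request:
send_rows(
  plan=[
    [0.5,[0,0,0.12],[0,0,0]],
    [0.5,[0,0,0.12],[0,0,0]],
    [0.5,[0,0,0.12],[0,0,0]],
    [0.5,[0,0,0.12],[0,0,0]],
    [0.5,[0,0,0.12],[0,0,0]],
    [0.5,[0,0,0.12],[0,0,0]],
    [0.5,[0,0,0.12],[0,0,0]],
    [0.5,[0,0,0.12],[0,0,0]],
    [0.5,[0,0,0.12],[0,0,0]],
    [0.5,[0,0,0.12],[0,0,0]],
    [0.5,[0,0,0.12],[0,0,0]],
    [0.5,[0,0,0.12],[0,0,0]],
  ],
)

```text
clock: 12.88
eef_pos: [0.5895, -0.0485, 0.1316]
ee_rot: [[0.278, 0.961, 0.0], [0.961, -0.278, 0.0], [0.0, 0.0, -1.0]]
wrist_force: [-0.1, -0.3, -1.1]
finger_gap: 0.0595
finger_force: 96.7
```

Request:
send_rows(
  plan=[
    [0.5,[0,0,0],[0,0,0]],
    [0.5,[0,0,0],[0,0,0]],
    [0.5,[0,0,0],[0,0,0]],
    [0.5,[0,0,0],[0,0,0]],
    [0.5,[0,0,0],[0,0,0]],
    [0.5,[0,0,0],[0,0,0]],
  ],
)

```text
clock: 13.38
eef_pos: [0.5895, -0.0485, 0.1312]
ee_rot: [[0.278, 0.961, -0.0], [0.961, -0.278, 0.0], [0.0, -0.0, -1.0]]
wrist_force: [0.7, 0.7, -0.5]
finger_gap: 0.0598
finger_force: 96.7
```

Run:
```python
from h import *
s=snap('side','s5'); cv2.imwrite('pics/s5c.png',cv2.resize(s['frame'][170:340,270:430,::-1],None,fx=3.5,fy=3.5,interpolation=cv2.INTER_CUBIC))
```

```text
(no output)
```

View pics/s5c.png

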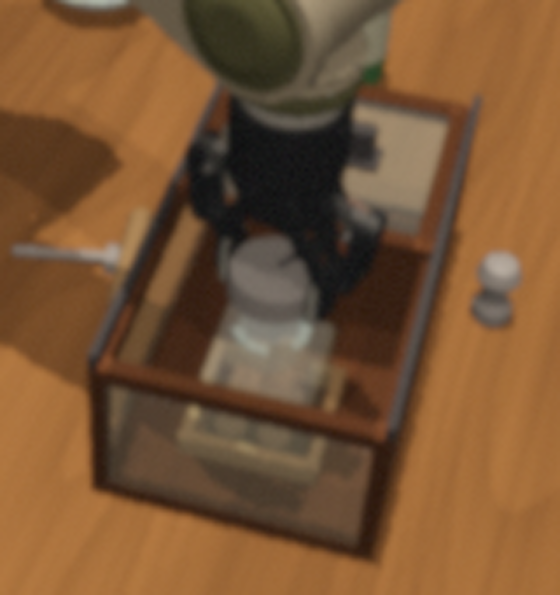

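The lid, near crop (270,280), is held level above the jar mouth at (270,335). The jar sits in its nest, the cover is open, and the corkscrew and stopper are undisturbed.

```bash
python3 -c "
from station import workorder
print(workorder.close_job())"
```

```text
the job is handed in; nothing more can be done
None
```

The cover is fully open and the lid is unscrewed about 70°; it is held still and level about 29 mm above the jar's mouth, with the jar still in its nest. I handed the job in at about 13.4 s; no verdict came back.

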